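# Close and hold the paper feeder's access panel

### The job

The paper feeder's blue access panel stands open and its new seal needs pressing: slide the panel fully home towards the paper roll, so that its rear edge runs under the fixed lip, then turn the orange quarter-turn fastener clockwise until its white line lines up with the two white marks on the panel. Then press the panel's sprung front end down against the frame as far as it goes and keep it pressed: finish with the robot still pushing the panel down, not letting go. Leave the pattern weight, the shears and the chalk tin where they lie.

Things in the scene. Friction and masses are not known exactly. Their poses are not given: they have to be found in the camera images.
- feeder: Pattern-paper feeder, fixed: white/grey box 300 (x) x 200 (y) x 85 mm high, origin at the centre of its underside, on the table; +x points to the paper roll at its back. The panel lies on its top (the frame), between guides at y = +-68 to +-84 mm, 10 mm high. The lip overhangs the frame at x = 85 to 150 mm, over the full width, underside 17 and top 24 mm above the frame. The roll is lower.
- panel: Blue access panel 210 (x) x 128 (y) x 5 mm, origin at the centre of its underside, axes as the feeder's; it cannot come off. It slides on the frame along x and pivots about its rear edge (x = +115 mm); springs hold its front end up. Black grip bar at x = -100, orange fastener at x = -25 mm, with a white mark along x on either side of the fastener's round base.
- grip_bar (a point): Point in the panel's black grip bar, 12 mm below its flat top, 24 mm above the panel's top face. The bar is 14 mm thick along the panel's x, 50 mm long along y, 36 mm high, free all round; push the panel along and press it down by it. Axes as the panel's: x points the way the panel slides home.
- wing (a point): Point in the orange wing of the fastener, on its turning axis, 10 mm below the wing's top, 24 mm above the panel's top face. The wing is 36 mm long along this point's x, 11 mm thick along y, 30 mm high, on a round steel base 42 mm across, 4 mm high; a white line runs along its top. z is the turning axis (up).
- panel_slide (a joint): How far the panel is open, m: 0 = fully home (end stop), up to 0.10 towards the feeder's front; starts at 0.055 to 0.085. It slides with about 4 N of friction and stays where it is left.
- panel_tilt (a joint): How far the panel is pressed down, rad: 0 = front end sprung up (grip bar 13 mm above seated), 0.06 = seated flat on the frame (end stop). At the grip bar about 5 N starts it and 10 N seats it; it springs up when let go. A cross-bar under the fastener blocks it part-way unless the panel is home and the fastener aligned, so that the bar enters the frame's slot.
- fastener (a joint): Angle of the fastener relative to the panel, rad: 0 = aligned, wing and white line along the panel's x, in line with the marks (within 0.2 is good enough). Starts at 0.75 to 1.5; turning clockwise seen from above lowers it. No stop at 0 (it can go on to -0.5); stays where it is left, about 0.1 N m of friction.
- weight: Bystander: dark steel pattern weight, 68 mm across, 50 mm high, origin at the centre of its underside, on the table beside the feeder.
- shears: Bystander: tailor's shears lying flat, 240 mm long, 12 mm high, origin at the pivot, x to the blade tips.
- chalk_tin: Bystander: round tin 62 mm across, 27 mm high, green lid, origin at the centre of its underside.

How it is judged:
On the way, in this order (a step that is already met when the one before it is completed fails the run):
1. the panel is slid fully home under the lip (value of joint panel_slide below 0.004 m), for 0.2 s.
2. the fastener is turned into line with the marks, the panel still home (value of joint fastener between -0.2 and 0.2 rad and value of joint panel_slide below 0.006 m), for 0.2 s.
At the end, for the whole second after the job is handed in: The panel is home (within 6 mm), the fastener is within 0.2 rad of its marks, the panel is pressed down onto the frame (tilt above 0.051 of 0.06 rad) by the robot, which pushes on it with more than 3 N throughout the last second, and weight, shears and tin are within 30 mm of where they lay (all of step 2 and value of joint panel_tilt above 0.051 rad and contact force between any of the fingers, the arm and panel above 3 N and distance of each of weight, shears, chalk_tin from where it was at the start of the episode below 0.03 m); the arm keeps its last pose, push and grip.
It fails at once if a bystander is pushed away (distance of any of weight, shears, chalk_tin from where it was at the start of the episode above 0.03 m).
It also fails if it takes over 58 s, if anything falls off the work surface, if the arm or the gripper's body presses on something with over 40 N, if the wrist force passes 120 N, or if a joint passes its speed limit or range.

### The arm

A 6-joint arm with a two-finger parallel gripper is mounted at the origin on the work surface. World frame = base frame: x ahead of the robot, y to its left, z up, the work surface at z = 0. Lengths are in m, angles in rad, forces in N, time in s.
With the tool pointing down it reaches from about 0.425 to 0.95 m from the base axis. Payload 3.5 kg.
Tool frame: the origin (TCP) lies at the very end of the fingers, on their centre line; the grasp point (between the pads) lies 19 mm behind it; z points along the fingers, y is the direction in which the jaws open and shut (so a half turn about z gives the same grasp; the last joint's range is limited). The gripper opens to 85 mm and grips with 20 to 120 N. Pads are 22 mm wide; open, the fingers measure 114 mm over their backs; the gripper's body (76 mm by 85 mm) begins 54 mm behind the grasp point. The pads swing forward as they close: fully open they stand 13 mm farther back than shut.
Start: joints at [-1.406, 0.286, 1.577, -0, 1.279, -0.15], TCP at [0.209, -0.642, 0.205] pointing down, gripper open.
Joint ranges: [-2.77, 2.77], [-0.9, 2.22], [0.21, 2.48], [-1.53, 4.67], [0.24, 2.81], [-2.84, 2.84]. Speed limits (rad/s): [2.79, 2.79, 3.14, 3.14, 3.14, 3.14].

### API

Orientations are given as a unit quaternion [x, y, z, w].
In Python, from rig import * gives the robot as it stands.
- The arm moves only by the tool apply_moves, never from a script. Its arguments are lists of equal length, an entry for each row: "translation": the shift along the tool's x, y, z in cm, a list of three; "angular": the turn, a rotation vector about the tool's x, y, z in rad, a list of three. A call has 1 to 20 rows; each row shifts and turns the commanded pose from where the row before left it, along the tool's axes as they then stand; what a row does not reach is not made up. A row lasts 1/10 s, in which the tool goes at most 50 mm and 8.59 degrees, less where a joint would pass 70% of its speed; a pose out of reach is approached as far as the arm can. A call is refused whole if a number of a shift passes 5 or a number of a turn 0.15, either way. A call with a gripper value outside its range is refused whole. "claw" is the closure, from 0 (fully open) to 1 (shut), set as the call begins (left out, the last holds). The fingers move at their own pace and stop on an object; the grip force is fixed at half the most. Time passes only in rows, so rows that do not move let the fingers close. It gives the time, the measured TCP pose, the force and the opening at its end, in the units of the state.
- sense(): the state, without advancing time (a new reading comes with each control period).
- snapshot(name): name is "side" or "top" or "wrist"; returns (picture, depth): 420x560x3 uint8, red, green, blue; 420x560 float32, m along the optical axis (not along the pixel's ray), 0 where there is no reading.
- get_calibration(name): a dict with "mtx" (3x3 intrinsics, pixels), "k1" (the pictures are not rectified: a ray, as slopes to the right and down, at radius r is drawn at 1 + k1 r^2 times it, then the intrinsics apply), "cam_to_world" (4x4, takes a point from camera to world coordinates). Camera axes: x right, y down, z forward; pixel columns grow to the right and rows downward; lengths in m; the calibration is good to about 2 mm. A picture is of the moment at which its call begins: read the wrist's pose just before it. get_calibration takes no time and is no camera call; for the wrist camera it gives the pose at the moment of the call.
- sign_off(): hands the job in, once; it reports no verdict.
Trained networks look in the newest picture that a camera, given by its name, has taken for a name from the list of things; names that differ only in an ending like _2 or _b are one class to them, and where a whole thing is asked for, a point or a joint stands for the part that bears it (a point fixed in the world has none). Each returns a list of dicts, best first, with "score" (0 to 1); they miss things now and then, are a little off and sometimes report something else, mostly with a low value. They report only what shows in the picture. A call takes as long as a camera call.
- trace(camera, name): "mask" (420x560 bool, what is visible of it) and "centre" ([column, row] in pixels, amid what is visible of it).
The state is a dict: "time": time; "qpos": joint angles; "joint_velocities": joint speeds; "joint_efforts": joint torques, N m; "ee_pos": TCP position; "tcp_rot": TCP orientation; "contact_force": force on the tool from outside, world axes, zero at the start; "torque": the same for the moment, N m; "opening": opening from 0.0 (shut) to 1.0 (fully open).
Only numpy, scipy, OpenCV 4.12 (cv2) and the standard library are available. Lean on these libraries where they do the work, as an engineer would, in place of code of your own. Each camera call takes 0.05 s, during which the arm holds its last target.

## Working session

There is one attempt and no reset: what is moved stays moved. The work goes in short steps, Python scripts to look and compute and a tool call to move; the robot and the scene stay as the last step left them, time stands still between calls to the robot, and variables do not carry over. Pictures are saved under pics/ and viewed, and the job is handed in when it is done.

Besides the shell and the picture viewer there is one more tool, called after "Call:" by a JSON object that holds its "op" and its "data", one argument or row to a line. apply_moves: Moves the arm, as the interface text tells. Its arguments: {"type":"object","properties":{"translation":{"type":"array","items":{"type":"array","items":{"type":"number"}}},"angular":{"type":"array","items":{"type":"array","items":{"type":"number"}}},"claw":{"type":"number"}},"required":["translation","angular"]}

```bash
ls; mkdir -p pics; python3 - <<'E'
from rig import *
import cv2,numpy as np
s=sense();print(s)
for n in("top","side"):
    p,d=snapshot(n);cv2.imwrite(f"pics/{n}0.png",p[:,:,::-1]);np.save(f"{n}0d.npy",d)
    c=get_calibration(n);print(n,c)
    for t in("feeder","panel","grip_bar","wing","weight","shears","chalk_tin"):
        r=trace(n,t);print(t,[(round(x["score"],2),x["centre"],int(x["mask"].sum())) for x in r][:2])
E
```

```text
pics
{'time': 0.0, 'qpos': array([-1.40602240e+00,  2.87167860e-01,  1.57818342e+00,  1.79998394e-05,
        1.27859179e+00, -1.49959636e-01]), 'joint_velocities': array([-7.58482906e-04,  6.08398472e-06,  1.49126272e-03, -6.42748746e-04,
       -1.06438098e-03, -6.86159585e-04]), 'joint_efforts': array([-1.14469796e-03, -4.05980802e+01, -2.92623156e+01, -1.31072707e-04,
        5.84612731e-03,  3.29217123e-06]), 'ee_pos': array([ 0.20889471, -0.64110845,  0.20394231]), 'tcp_rot': array([ 9.87643106e-01,  1.56715393e-01, -8.97229408e-08, -1.17523963e-03]), 'contact_force': array([-0.12582387,  0.33507849, -0.71958876]), 'torque': array([-0.01559892,  0.02866841, -0.00280061]), 'opening': 1.0008002875982}
top {'mtx': array([[495.1552028 ,   0.        , 280.11156767],
       [  0.        , 495.1552028 , 207.35009891],
       [  0.        ,   0.        ,   1.        ]]), 'k1': -0.11857520895421791, 'cam_to_world': array([[ 0.01924671, -0.97985778,  0.19876692,  0.45985364],
       [-0.99965042, -0.02246384, -0.0139429 ,  0.04546984],
       [ 0.01812713, -0.19842909, -0.9799476 ,  1.13
[... 487 characters left out ...]
,   1.        ]]), 'k1': -0.07084823137168327, 'cam_to_world': array([[-9.03848183e-01, -2.18100896e-01,  3.68090288e-01,
         3.23375896e-01],
       [-4.27853287e-01,  4.61064407e-01, -7.77406700e-01,
         7.35097222e-01],
       [-1.60232723e-04, -8.60146274e-01, -5.10047412e-01,
         5.52224669e-01],
       [ 0.00000000e+00,  0.00000000e+00,  0.00000000e+00,
         1.00000000e+00]])}
feeder [(0.57, [288.1, 226.0], 11935)]
panel [(0.88, [335.9, 212.2], 2623)]
grip_bar [(0.93, [337.2, 211.7], 2624)]
wing [(0.78, [343.5, 204.5], 251)]
weight [(0.93, [352.6, 286.6], 785), (0.49, [342.1, 203.5], 244)]
shears [(0.37, [289.0, 225.6], 12039)]
chalk_tin [(0.95, [296.6, 281.0], 637)]
```

View pics/top0.png

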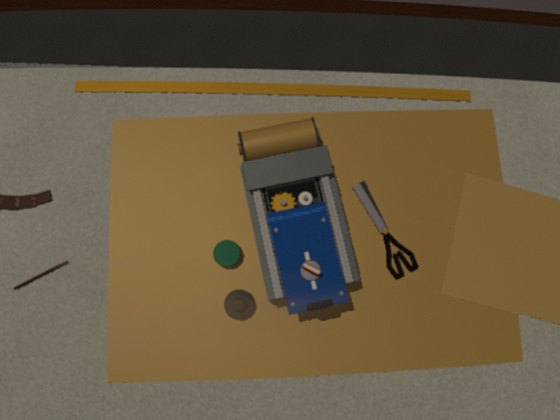

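View pics/side0.png

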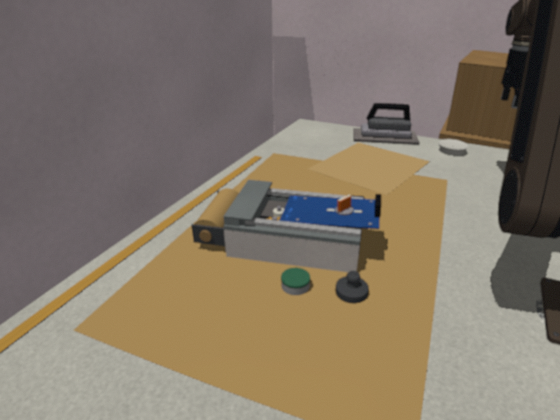

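The top view shows the feeder with its roll up-image (world +x), yawed about 12°. The grip bar is near (320,305), the wing near (311,269), the tin near (227,253), the weight near (240,304) and the shears near (387,240).

```bash
cat > h.py <<'E'
import cv2,numpy as np
def rays(c,uv):
    uv=np.asarray(uv,float).reshape(-1,1,2)
    return cv2.undistortPoints(uv,c["mtx"],np.array([c["k1"],0,0,0.])).reshape(-1,2)
def world(c,uv,d):
    r=rays(c,uv);p=np.c_[r,np.ones(len(r))]*np.asarray(d).reshape(-1,1)
    T=c["cam_to_world"];return p@T[:3,:3].T+T[:3,3]
def onz(c,uv,z):
    r=rays(c,uv);T=c["cam_to_world"];v=np.c_[r,np.ones(len(r))]@T[:3,:3].T
    return T[:3,3]+v*((z-T[2,3])/v[:,2])[:,None]
def cloud(c,d):
    v,u=np.mgrid[:420,:560];return world(c,np.c_[u.ravel(),v.ravel()],d.ravel()).reshape(420,560,3)
def pix(c,P):
    T=c["cam_to_world"];q=(np.atleast_2d(P)-T[:3,3])@T[:3,:3];r=q[:,:2]/q[:,2:]
    r=r*(1+c["k1"]*(r**2).sum(1,keepdims=True));return r@c["mtx"][:2,:2].T+c["mtx"][:2,2]
E
python3 - <<'E'
from rig import *
from h import *
c=get_calibration("top");d=np.load("top0d.npy");im=cv2.imread("pics/top0.png")
X=cloud(c,d)
b,g,r=[im[:,:,i].astype(int) for i in range(3)]
m=((b>70)&(b>2*r)&(b>1.4*g)).astype(np.uint8)
n,l,st,ce=cv2.connectedComponentsWithStats(m);k=1+st[1:,4].argmax();m=l==k
print(st[k])
P=X[m];A=np.c_[P[:,:2],np.ones(len(P))];co=np.linalg.lstsq(A,P[:,2],rcond=None)[0];print("plane",co,P[:,2].min(),P[:,2].max())
print("rect",cv2.minAreaRect(P[:,:2].astype(np.float32)))
# frame region: z hist in feeder region
reg=X[120:320,235:365].reshape(-1,3);h,e=np.histogram(reg[:,2],np.arange(-.01,.2,.004))
print([(round(a,3),int(x)) for a,x in zip(e,h) if x>20])
# box: points z>0.07
for zz in(.07,.1,.105):
  mm=np.zeros(m.shape,bool);mm[110:330,230:370]=X[110:330,230:370,2]>zz
  print(zz,mm.sum(),cv2.minAreaRect(X[mm][:,:2].astype(np.float32)))
cv2.imwrite("pics/crop.png",cv2.resize(im[110:340,220:370],None,fx=2.6*1,fy=2.6,interpolation=cv2.INTER_CUBIC))
for n,z in(("weight",.05),("chalk_tin",.027),("shears",.01)): 
  t=trace("top",n)[0]["mask"];Q=X[t];print(n,np.median(Q,0),Q.min(0),Q.max(0))
E
```

```text
[ 267  202   79   96 4853]
plane [-0.19604477  0.16820089  0.21677477] 0.08366225715094489 1.137532690880688
rect ((0.5745066404342651, -0.015365377068519592), (0.20599216222763062, 0.15796233713626862), 9.531747817993164)
[(np.float64(-0.006), 562), (np.float64(-0.002), 5110), (np.float64(0.002), 3299), (np.float64(0.006), 605), (np.float64(0.01), 106), (np.float64(0.014), 63), (np.float64(0.018), 209), (np.float64(0.022), 120), (np.float64(0.026), 62), (np.float64(0.046), 72), (np.float64(0.05), 45), (np.float64(0.054), 49), (np.float64(0.058), 311), (np.float64(0.062), 274), (np.float64(0.066), 255), (np.float64(0.07), 311), (np.float64(0.074), 336), (np.float64(0.078), 623), (np.float64(0.082), 1892), (np.float64(0.086), 1342), (np.float64(0.09), 1882), (np.float64(0.094), 3154), (np.float64(0.098), 1799), (np.float64(0.102), 586), (np.float64(0.106), 1400), (np.float64(0.11), 1074), (np.float64(0.114), 34), (np.float64(0.126), 24), (np.float64(0.13), 77), (np.float64(0.134), 110), (np.float64(0.138), 70)]
0.07 14837 ((0.6650051474571228, -0.005213707685470581), (0.422287255525589, 0.20049521327018738), 13.344701766967773)
0.1 4324 ((0.624933123588562, -0.013764739036560059), (0.3403986394405365, 0.18989360332489014), 13.037144660949707)
0.105 2985 ((0.6242458820343018, -0.013923853635787964), (0.3389878273010254, 0.18989360332489014), 13.037144660949707)
weight [0.46478454 0.11682364 0.02111744] [0.43211602 0.04546984 0.00645088] [0.4964533  0.15108223 1.13753269]
chalk_tin [0.57711809 0.14655397 0.02764534] [ 4.59853643e-01  4.54698444e-02 -2.76184490e-04] [0.61025809 0.1763349  1.13753269]
shears [ 0.61929667 -0.21864589  0.00982939] [ 0.45985364 -0.28943473 -0.00518519] [0.75795541 0.04546984 1.13753269]
```

View pics/crop.png

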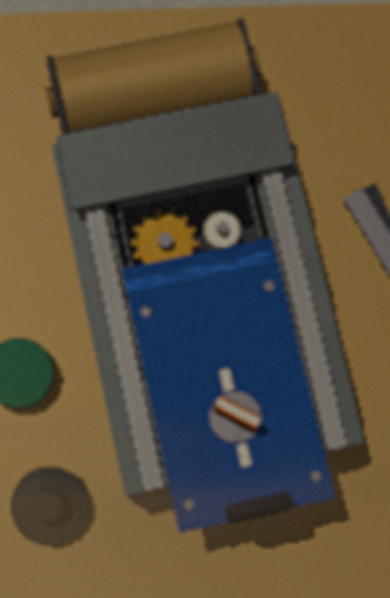

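```bash
python3 - <<'E'
from rig import *
from h import *
c=get_calibration("top");d=np.load("top0d.npy");im=cv2.imread("pics/top0.png")
X=cloud(c,d);ok=d>.1
v,u=np.mgrid[:420,:560]
lip=ok&(X[:,:,2]>.1)&(X[:,:,2]<.118)&(u>235)&(u<340)&(v>140)&(v<198)
lip=cv2.morphologyEx(lip.astype(np.uint8),cv2.MORPH_OPEN,np.ones((5,5)))>0
L=X[lip];print(lip.sum(),np.median(L[:,2]))
# silhouette on plane z=.109 for pixel-precise
uv=np.argwhere(lip)[:,::-1];Q=onz(c,uv,.109);(cx,cy),wh,a=cv2.minAreaRect(Q[:,:2].astype(np.float32));print("lip",cx,cy,wh,a)
yaw=np.deg2rad(a if wh[0]<wh[1] else a-90);print("yaw",yaw)
R=np.array([[np.cos(yaw),-np.sin(yaw)],[np.sin(yaw),np.cos(yaw)]])
F=np.array([cx,cy])-R@[.1175,0];print("feeder",F)
hi=ok&(X[:,:,2]>.12)&(u>280)&(u<350)&(v>240)&(v<325)
n,l,st,ce=cv2.connectedComponentsWithStats(hi.astype(np.uint8))
for k in range(1,n):
  if st[k,4]<15: continue
  uvk=np.argwhere(l==k)[:,::-1];z=np.median(X[l==k][:,2]);q=onz(c,uvk,z)[:,:2]
  loc=(q-F)@R;w,V=np.linalg.eigh(np.cov(loc.T));print(st[k],z,q.mean(0),"local",loc.mean(0),loc.min(0),loc.max(0),"axis",np.arctan2(*V[::-1,1]))
# white line, marks
g=cv2.cvtColor(im,cv2.COLOR_BGR2HSV)
E
```

```text
2541 0.1096645947107322
lip 0.7566242218017578 0.01691700518131256 (0.06574475765228271, 0.1896437406539917) 13.427290916442871
yaw 0.2343504361150549
feeder [ 0.64233604 -0.01036781]
[303 263  18  12 106] 0.13171586862705087 [ 0.53832698 -0.03477402] local [-0.1068334  0.000413 ] [-0.12014736 -0.01607932] [-0.09275719  0.01633348] axis 0.8811330964589941
[307 299  25  12 185] 0.13741989480510886 [ 0.46706938 -0.04994582] local [-0.17966627  0.00220273] [-0.18702569 -0.02343661] [-0.17239043  0.02746172] axis 1.5754606937274631
```

Slide is about 0.08 and the fastener about 0.88 rad. I'll move above the bar and turn so the jaws lie along the panel's x.

Call:
{"op": "apply_moves", "data": {
  "translation": [
    [3.06,-3.45,0],
    [3.06,-3.45,0],
    [3.06,-3.45,0],
    [3.06,-3.45,0],
    [3.06,-3.45,0],
    [3.06,-3.45,0],
    [3.06,-3.45,0],
    [3.06,-3.45,0],
    [3.06,-3.45,0],
    [3.06,-3.45,0],
    [3.06,-3.45,0],
    [3.06,-3.45,0],
    [3.06,-3.45,0],
    [3.06,-3.45,0],
    [0,0,0],
    [0,0,0]
  ],
  "angular": [
    [0,0,0],
    [0,0,0],
    [0,0,0],
    [0,0,0],
    [0,0,0],
    [0,0,0],
    [0,0,0],
    [0,0,0],
    [0,0,0],
    [0,0,0],
    [0,0,0],
    [0,0,0],
    [0,0,0],
    [0,0,0],
    [0,0,0],
    [0,0,0]
  ],
  "claw": 0.5
}}

```text
time: 2.55
ee_pos: [0.4669, -0.049, 0.2054]
tcp_rot: [0.987, 0.158, -0.0, 0.0]
contact_force: [0.8, -0.6, 0.2]
opening: 0.501
```

Call:
{"op": "apply_moves", "data": {
  "translation": [
    [0,0,0],
    [0,0,0],
    [0,0,0],
    [0,0,0],
    [0,0,0],
    [0,0,0],
    [0,0,0],
    [0,0,0],
    [0,0,0],
    [0,0,0],
    [0,0,0],
    [0,0,0]
  ],
  "angular": [
    [0,0,-0.149],
    [0,0,-0.149],
    [0,0,-0.149],
    [0,0,-0.149],
    [0,0,-0.149],
    [0,0,-0.149],
    [0,0,-0.149],
    [0,0,-0.149],
    [0,0,-0.149],
    [0,0,-0.149],
    [0,0,0],
    [0,0,0]
  ]
}}

```text
time: 3.75
ee_pos: [0.4665, -0.0511, 0.2053]
tcp_rot: [0.622, 0.783, -0.0, 0.0]
contact_force: [-0.6, -0.3, 0.1]
opening: 0.501
```

```bash
cat >> h.py <<'E'
from scipy.spatial.transform import Rotation as Ro
def rel(s,target):
    "tool-frame shift in cm to reach world target"
    return np.round(Ro.from_quat(s["tcp_rot"]).inv().apply(np.asarray(target)-s["ee_pos"])*100,2)
def show(s):
    M=Ro.from_quat(s["tcp_rot"]).as_matrix()
    print("t",s["time"],"p",s["ee_pos"].round(4),"xang",round(float(np.arctan2(M[1,0],M[0,0])),4),"zax",M[:,2].round(3),"F",s["contact_force"].round(1),"op",round(float(s["opening"]),3),"q",s["qpos"].round(2))
E
python3 - <<'E'
from rig import *
from h import *
s=sense();show(s);c=get_calibration("wrist")
p,d=snapshot("wrist");cv2.imwrite("pics/w1.png",p[:,:,::-1]);np.save("w1d.npy",d)
print(c["cam_to_world"].round(3))
print(pix(c,[[.4671,-.0499,.138],[.5383,-.0348,.132]]))
for n in("grip_bar","wing"):
  r=trace("wrist",n);print(n,[(x["score"],x["centre"],int(x["mask"].sum())) for x in r])
E
```

```text
t 3.75 p [ 0.4665 -0.0511  0.2053] xang 1.7995 zax [-0. -0. -1.] F [-0.6 -0.3  0.1] op 0.501 q [-0.33 -0.18  2.06 -0.    1.26 -0.55]
[[ 0.974  0.216  0.064  0.449]
 [ 0.225 -0.933 -0.279  0.019]
 [-0.     0.287 -0.958  0.374]
 [ 0.     0.     0.     1.   ]]
[[284.496719   209.53472837]
 [383.09036859 208.93146893]]
grip_bar [(0.78, [393.1, 190.0], 35584)]
wing [(0.58, [371.7, 199.7], 2077), (0.3, [428.2, 184.6], 59612)]
```

View pics/w1.png

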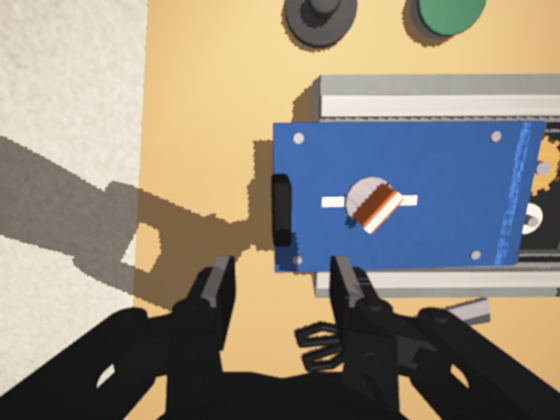

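The wrist view shows the bar centred near (282,209) and the wing near (383,208). Both match the projected estimates. I'll descend to straddle the bar.

Call:
{"op": "apply_moves", "data": {
  "translation": [
    [0,0,2],
    [0,0,2],
    [0,0,2],
    [0,0,1.5],
    [0,0,1.5],
    [0,0,0],
    [0,0,0]
  ],
  "angular": [
    [0,0,0],
    [0,0,0],
    [0,0,0],
    [0,0,0],
    [0,0,0],
    [0,0,0],
    [0,0,0]
  ]
}}

```text
time: 4.6
ee_pos: [0.4668, -0.0499, 0.1155]
tcp_rot: [0.62, 0.785, -0.0, -0.0]
contact_force: [0.4, 0.8, 0.2]
opening: 0.501
```

Call:
{"op": "apply_moves", "data": {
  "translation": [
    [0,0,0],
    [0,0,0],
    [0,0,0],
    [0,0,0],
    [0,0,0],
    [0,0,0],
    [0,0,0],
    [0,0,0]
  ],
  "angular": [
    [0,0,0],
    [0,0,0],
    [0,0,0],
    [0,0,0],
    [0,0,0],
    [0,0,0],
    [0,0,0],
    [0,0,0]
  ],
  "claw": 1
}}

```text
time: 5.4
ee_pos: [0.4668, -0.0499, 0.1153]
tcp_rot: [0.62, 0.785, -0.0, -0.0]
contact_force: [0.6, -0.2, -0.4]
opening: -0.002
```

```bash
python3 - <<'E'
from rig import *
from h import *
s=sense();show(s)
p,d=snapshot("side");cv2.imwrite("pics/s2.png",cv2.resize(p[130:280,200:450,::-1],None,fx=3,fy=3))
E
```

```text
t 5.4 p [ 0.4668 -0.0499  0.1153] xang 1.8048 zax [-0.  0. -1.] F [ 0.6 -0.2 -0.4] op -0.002 q [-0.32 -0.08  2.15 -0.    1.07 -0.56]
```

View pics/s2.png

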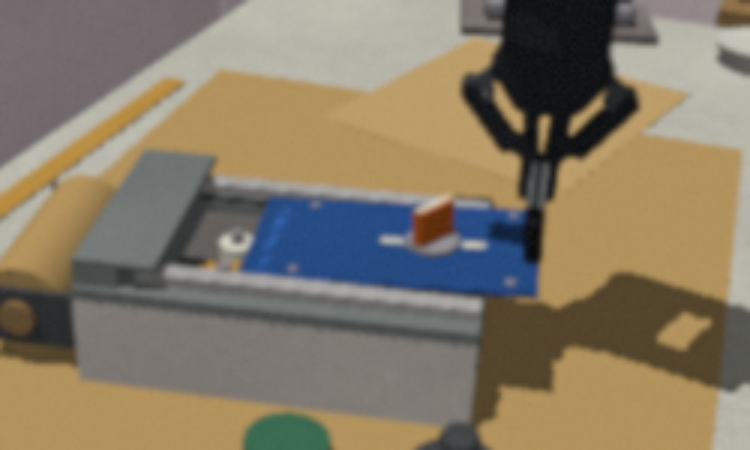

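Fully shut with nothing gripped, so I missed the bar. I'll check where the fingers are.

```bash
python3 - <<'E'
from rig import *
from h import *
s=sense()
p,d=snapshot("side");c=get_calibration("side")
print("side tcp px",pix(c,[s["ee_pos"],[.4671,-.0499,.138]]))
p,d=snapshot("top");c=get_calibration("top");np.save("top2d.npy",d)
print("top tcp px",(pix(c,[s["ee_pos"],[.4671,-.0499,.138]])-[250,200])*5)
q,dw=snapshot("wrist");print((pix(get_calibration("wrist"),[s["ee_pos"]])))
a=cv2.resize(p[200:320,250:400,::-1],None,fx=5,fy=5);cv2.imwrite("pics/t3.png",a);cv2.imwrite("pics/w3.png",q[:,:,::-1])
E
```

```text
side tcp px [[375.9722321  207.41619555]
 [377.029573   198.46948209]]
top tcp px [[339.16428874 522.66899329]
 [344.49673557 521.56021484]]
[[283.78099666 247.87560167]]
```

View pics/t3.png

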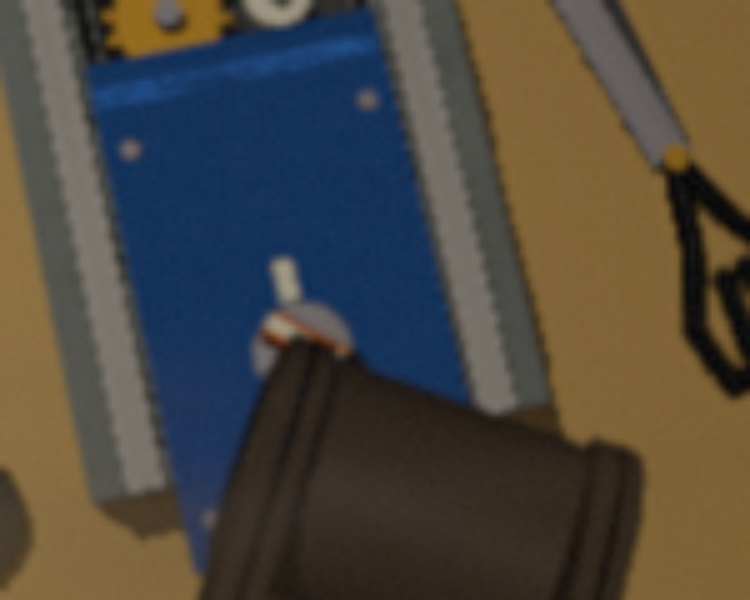

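View pics/w3.png

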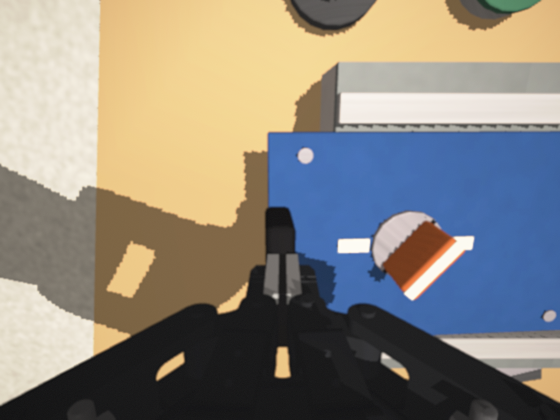

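```bash
python3 - <<'E'
from rig import *
from h import *
s=sense()
for n,rg in(("side",[(v,u) for v in range(176,222,3) for u in (373,376,379,382)]),("wrist",[(v,u) for v in range(200,300,8) for u in (270,279,284,292)])):
    c=get_calibration(n);p,d=snapshot(n)
    X=cloud(c,d);print(n)
    for i in range(0,len(rg),4):
        print(rg[i][0],[tuple((X[v,u]*1000).round().astype(int).tolist()) for v,u in rg[i:i+4]])
E
```

```text
side
176 [(480, -41, 194), (472, -33, 199), (467, -37, 198), (465, -61, 189)]
179 [(479, -40, 187), (472, -35, 191), (466, -36, 192), (460, -38, 192)]
182 [(478, -39, 181), (471, -34, 185), (466, -42, 182), (459, -40, 184)]
185 [(477, -39, 174), (472, -44, 173), (465, -40, 176), (459, -40, 178)]
188 [(477, -41, 166), (470, -36, 170), (464, -38, 170), (458, -39, 171)]
191 [(476, -37, 161), (469, -36, 163), (463, -38, 163), (458, -47, 160)]
194 [(475, -41, 152), (468, -38, 155), (462, -39, 155), (456, -43, 155)]
197 [(528, -316, -1), (468, -39, 147), (461, -37, 149), (456, -44, 147)]
200 [(487, -111, 100), (468, -46, 136), (462, -50, 135), (499, -307, 1)]
203 [(484, -97, 99), (465, -32, 136), (459, -34, 137), (495, -292, -1)]
206 [(479, -79, 101), (463, -29, 130), (457, -28, 133), (491, -275, -1)]
209 [(477, -70, 98), (462, -27, 124), (456, -30, 124), (487, -258, -1)]
212 [(473, -54, 100), (462, -29, 116), (455, -30, 117), (483, -239, 0)]
215 [(470, -42, 99), (461, -29, 108), (454, -28, 110), (479, -223, -1)]
218 [(466, -25, 101), (460, -32, 99), (483, -205, -1), (476, -208, -1)]
221 [
[... 321 characters left out ...]
30, 137), (462, -30, 136), (466, -30, 134)]
232 [(457, -34, 138), (461, -34, 137), (463, -33, 139), (466, -32, 137)]
240 [(457, -38, 139), (461, -37, 139), (464, -36, 139), (467, -36, 138)]
248 [(458, -42, 138), (462, -41, 138), (465, -41, 138), (468, -40, 138)]
256 [(458, -41, 148), (462, -41, 148), (464, -40, 148), (468, -39, 148)]
264 [(459, -41, 156), (462, -40, 156), (464, -40, 156), (468, -39, 156)]
272 [(459, -41, 163), (462, -41, 162), (464, -41, 162), (467, -39, 164)]
280 [(459, -41, 169), (462, -40, 170), (464, -40, 169), (467, -39, 170)]
288 [(459, -41, 175), (463, -41, 175), (464, -40, 175), (467, -40, 174)]
296 [(459, -41, 182), (463, -42, 178), (465, -41, 178), (467, -41, 178)]
```

```bash
python3 - <<'E'
from h import *
import numpy as np
d=np.load("w1d.npy");print("w1 depth")
for v in (255,260,265,270,280,300,320): print(v,d[v,210:350:6].round(3))
from rig import *
c=get_calibration("wrist");T=c["cam_to_world"];s=sense();print("TCP depth in cam",(s["ee_pos"]-T[:3,3])@T[:3,:3], c["mtx"][0,0])
p,d=snapshot("wrist");print("now")
for v in (235,245,250,255,260,265,280,300,320): print(v,d[v,250:316:4].round(3))
show(s)
E
```

```text
w1 depth
255 [0.407 0.405 0.15  0.149 0.406 0.406 0.406 0.408 0.406 0.406 0.406 0.294
 0.295 0.296 0.296 0.296 0.297 0.296 0.298 0.298 0.299 0.149 0.149 0.299]
260 [0.41  0.409 0.144 0.143 0.151 0.408 0.408 0.409 0.408 0.408 0.409 0.295
 0.296 0.296 0.296 0.297 0.298 0.299 0.298 0.299 0.299 0.145 0.143 0.144]
265 [0.412 0.14  0.14  0.14  0.151 0.41  0.41  0.409 0.411 0.409 0.411 0.297
 0.298 0.298 0.298 0.299 0.299 0.299 0.299 0.3   0.153 0.14  0.139 0.14 ]
270 [0.142 0.135 0.136 0.136 0.151 0.412 0.412 0.411 0.412 0.411 0.411 0.298
 0.299 0.298 0.301 0.301 0.3   0.301 0.303 0.302 0.154 0.136 0.137 0.136]
280 [0.128 0.128 0.127 0.133 0.152 0.415 0.417 0.417 0.416 0.415 0.415 0.416
 0.416 0.415 0.415 0.416 0.415 0.416 0.309 0.312 0.154 0.136 0.127 0.128]
300 [0.117 0.118 0.12  0.133 0.151 0.424 0.425 0.425 0.423 0.424 0.424 0.424
 0.424 0.425 0.424 0.424 0.423 0.424 0.426 0.424 0.154 0.136 0.123 0.117]
320 [0.103 0.118 0.121 0.134 0.432 0.433 0.431 0.432 0.432 0.432 0.431 0.431
 0.432 0.432 0.432 0.431 0.432 0.431 0.431 0.433 0.433 0.137 0.123 0.119]
TCP depth in cam [0.0009131  0.020
[... 449 characters left out ...]
8 0.197 0.197 0.198 0.199]
260 [0.31  0.311 0.311 0.31  0.162 0.143 0.143 0.144 0.143 0.143 0.143 0.144
 0.144 0.198 0.198 0.199 0.198]
265 [0.312 0.313 0.148 0.149 0.149 0.14  0.138 0.139 0.14  0.14  0.139 0.139
 0.14  0.148 0.148 0.149 0.199]
280 [0.135 0.137 0.135 0.136 0.128 0.128 0.128 0.128 0.127 0.128 0.128 0.127
 0.127 0.135 0.136 0.136 0.136]
300 [0.112 0.11  0.109 0.11  0.112 0.112 0.112 0.119 0.119 0.119 0.112 0.113
 0.113 0.109 0.112 0.111 0.109]
320 [0.102 0.102 0.1   0.102 0.101 0.103 0.106 0.122 0.122 0.122 0.108 0.103
 0.102 0.102 0.102 0.102 0.101]
t 5.7 p [ 0.4668 -0.0499  0.1153] xang 1.8048 zax [-0.  0. -1.] F [0.2 0.2 0.3] op 0.003 q [-0.32 -0.08  2.15  0.    1.07 -0.56]
```

Finger geometry in the depth images ends about 23–30 mm short of the stated TCP. The cameras agree with each other on the bar top at 0.138, so the fingers closed just above the bar. I'll lift and measure the shut tips in free air.

Call:
{"op": "apply_moves", "data": {
  "translation": [
    [0,0,-2],
    [0,0,-2],
    [0,0,-2],
    [0,0,0],
    [0,0,0]
  ],
  "angular": [
    [0,0,0],
    [0,0,0],
    [0,0,0],
    [0,0,0],
    [0,0,0]
  ]
}}

```text
time: 6.25
ee_pos: [0.4668, -0.0499, 0.1752]
tcp_rot: [0.62, 0.785, 0.0, 0.0]
contact_force: [-0.3, -0.5, 0.1]
opening: -0.001
```

```bash
python3 - <<'E'
from rig import *
from h import *
s=sense();show(s);M=Ro.from_quat(s["tcp_rot"])
for n in("wrist","side"):
    c=get_calibration(n);p,d=snapshot(n);X=cloud(c,d)
    L=M.inv().apply((X.reshape(-1,3)-s["ee_pos"])).reshape(X.shape)
    near=(d>.05)&(abs(L[:,:,0])<.03)&(abs(L[:,:,1])<.03)&(L[:,:,2]>-.06)&(L[:,:,2]<.01)
    Z=L[near];print(n,near.sum(),"tool max z pts",np.sort(Z[:,2])[-10:].round(4))
    for a in np.arange(-.06,.01,.005):
        q=Z[(Z[:,2]>=a)&(Z[:,2]<a+.005)]
        if len(q):print(round(a,3),len(q),q.min(0).round(3),q.max(0).round(3))
cv2.imwrite("pics/s4.png",cv2.resize(p[130:280,200:450,::-1],None,fx=3,fy=3))
E
```

```text
t 6.25 p [ 0.4668 -0.0499  0.1752] xang 1.8048 zax [ 0. -0. -1.] F [-0.3 -0.5  0.1] op -0.001 q [-0.32 -0.15  2.1  -0.    1.2  -0.56]
wrist 2084 tool max z pts [-0.0302 -0.0299 -0.0299 -0.0299 -0.0299 -0.0298 -0.0297 -0.0295 -0.0295
 -0.0292]
-0.06 336 [ 0.006 -0.014 -0.06 ] [ 0.011  0.013 -0.055]
-0.055 436 [ 0.005 -0.014 -0.055] [ 0.011  0.013 -0.05 ]
-0.05 416 [ 0.005 -0.014 -0.05 ] [ 0.011  0.013 -0.045]
-0.045 367 [ 0.005 -0.014 -0.045] [ 0.011  0.013 -0.04 ]
-0.04 319 [ 0.005 -0.014 -0.04 ] [ 0.011  0.013 -0.035]
-0.035 201 [ 0.005 -0.013 -0.035] [ 0.011  0.012 -0.03 ]
-0.03 9 [ 0.01  -0.004 -0.03 ] [ 0.01   0.004 -0.029]
side 184 tool max z pts [-0.0286 -0.0286 -0.0279 -0.0276 -0.0276 -0.0275 -0.0268 -0.0267 -0.0266
 -0.0257]
-0.06 30 [ 0.005 -0.014 -0.06 ] [ 0.015  0.011 -0.055]
-0.055 30 [-0.006 -0.014 -0.055] [ 0.015  0.013 -0.05 ]
-0.05 31 [ 0.005 -0.015 -0.05 ] [ 0.015  0.012 -0.045]
-0.045 30 [ 0.006 -0.014 -0.045] [ 0.013  0.012 -0.04 ]
-0.04 26 [ 0.006 -0.014 -0.04 ] [ 0.015  0.011 -0.035]
-0.035 24 [ 0.006 -0.013 -0.035] [ 0.013  0.011 -0.03 ]
-0.03 13 [ 0.    -0.007 -0.03 ] [ 0.013  0.006 -0.026]
```

View pics/s4.png

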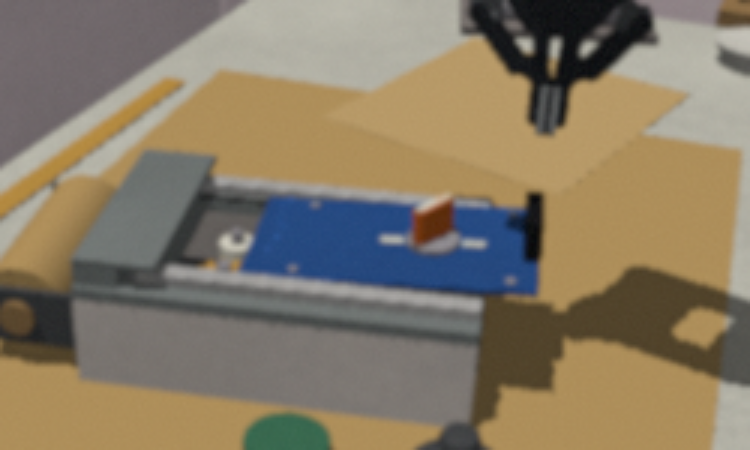

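The shut fingertips actually end 28 mm behind the reported TCP, with the lateral position fine. I'll allow for that by reopening and going 9 cm down to a reported z of 0.085 (true tip about 0.113).

Call:
{"op": "apply_moves", "data": {
  "translation": [
    [0,0,0],
    [0,0,0],
    [0,0,0],
    [0,0,0],
    [0,0,2],
    [0,0,2],
    [0,0,1.5],
    [0,0,1.5],
    [0,0,1],
    [0,0,1],
    [0,0,0],
    [0,0,0]
  ],
  "angular": [
    [0,0,0],
    [0,0,0],
    [0,0,0],
    [0,0,0],
    [0,0,0],
    [0,0,0],
    [0,0,0],
    [0,0,0],
    [0,0,0],
    [0,0,0],
    [0,0,0],
    [0,0,0]
  ],
  "claw": 0.5
}}

```text
time: 7.55
ee_pos: [0.4671, -0.05, 0.0856]
tcp_rot: [0.62, 0.785, 0.0, 0.0]
contact_force: [-0.0, 1.0, -0.3]
opening: 0.501
```

Call:
{"op": "apply_moves", "data": {
  "translation": [
    [0,0,0],
    [0,0,0],
    [0,0,0],
    [0,0,0],
    [0,0,0],
    [0,0,0]
  ],
  "angular": [
    [0,0,0],
    [0,0,0],
    [0,0,0],
    [0,0,0],
    [0,0,0],
    [0,0,0]
  ],
  "claw": 1
}}

```text
time: 8.15
ee_pos: [0.4666, -0.05, 0.0853]
tcp_rot: [0.62, 0.785, -0.0, -0.0]
contact_force: [2.2, -0.8, -0.9]
opening: 0.158
```

```bash
python3 - <<'E'
from rig import *
from h import *
s=sense();show(s)
print("push dir .085 shift tool cm",Ro.from_quat(s["tcp_rot"]).inv().apply([8.5*np.cos(.2343),8.5*np.sin(.2343),0]).round(2))
p,d=snapshot("wrist");cv2.imwrite("pics/w5.png",p[:,:,::-1])
E
```

```text
t 8.15 p [ 0.4666 -0.05    0.0853] xang 1.805 zax [-0.001 -0.    -1.   ] F [ 2.2 -0.8 -0.9] op 0.158 q [-0.32 -0.03  2.17 -0.    1.01 -0.56]
push dir .085 shift tool cm [ 0.    8.5  -0.01]
```

View pics/w5.png

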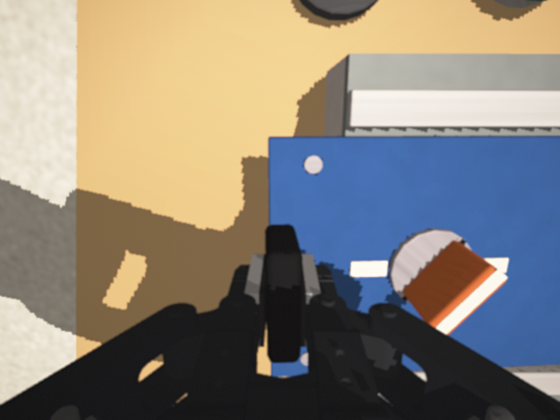

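The bar sits between the pads at (282,290), with opening 0.158 ≈ 13.5 mm. Now I'll push it home.

Call:
{"op": "apply_moves", "data": {
  "translation": [
    [0,0.5,0],
    [0,0.8,0],
    [0,0.8,0],
    [0,0.8,0],
    [0,0.8,0],
    [0,0.8,0],
    [0,0.8,0],
    [0,0.8,0],
    [0,0.8,0],
    [0,0.5,0],
    [0,0,0],
    [0,0,0]
  ],
  "angular": [
    [0,0,0],
    [0,0,0],
    [0,0,0],
    [0,0,0],
    [0,0,0],
    [0,0,0],
    [0,0,0],
    [0,0,0],
    [0,0,0],
    [0,0,0],
    [0,0,0],
    [0,0,0]
  ]
}}

```text
time: 9.4
ee_pos: [0.5386, -0.0327, 0.085]
tcp_rot: [0.62, 0.785, -0.0, -0.0]
contact_force: [-0.5, -2.4, -0.1]
opening: 0.154
```

Call:
{"op": "apply_moves", "data": {
  "translation": [
    [0,0.2,0],
    [0,0.2,0],
    [0,0,0]
  ],
  "angular": [
    [0,0,0],
    [0,0,0],
    [0,0,0]
  ]
}}

```text
time: 9.7
ee_pos: [0.5423, -0.0318, 0.0851]
tcp_rot: [0.62, 0.785, -0.0, -0.0]
contact_force: [-2.6, -2.5, -0.3]
opening: 0.157
```

Call:
{"op": "apply_moves", "data": {
  "translation": [
    [0,0.2,0],
    [0,0.1,0],
    [0,0,0]
  ],
  "angular": [
    [0,0,0],
    [0,0,0],
    [0,0,0]
  ]
}}

```text
time: 10.0
ee_pos: [0.5456, -0.031, 0.0852]
tcp_rot: [0.62, 0.785, -0.0, -0.0]
contact_force: [-2.8, -2.0, 0.1]
opening: 0.152
```

Call:
{"op": "apply_moves", "data": {
  "translation": [
    [0,0.1,0],
    [0,0.1,0],
    [0,0,0]
  ],
  "angular": [
    [0,0,0],
    [0,0,0],
    [0,0,0]
  ]
}}

```text
time: 10.3
ee_pos: [0.5465, -0.0307, 0.0849]
tcp_rot: [0.62, 0.785, -0.001, -0.001]
contact_force: [-6.1, -3.4, 0.4]
opening: 0.158
```

Call:
{"op": "apply_moves", "data": {
  "translation": [
    [0,0.2,0],
    [0,0.2,0],
    [0,0,0],
    [0,0,0]
  ],
  "angular": [
    [0,0,0],
    [0,0,0],
    [0,0,0],
    [0,0,0]
  ]
}}

```text
time: 10.7
ee_pos: [0.5461, -0.0306, 0.0839]
tcp_rot: [0.619, 0.785, -0.005, -0.005]
contact_force: [-17.4, -6.8, 4.7]
opening: 0.155
```

```bash
python3 - <<'E'
from rig import *
from h import *
s=sense();show(s)
E
```

```text
t 10.7 p [ 0.5461 -0.0306  0.0839] xang 1.8058 zax [-0.015 -0.001 -1.   ] F [-17.4  -6.8   4.7] op 0.155 q [-0.24  0.15  1.98 -0.01  1.03 -0.47]
```

The stop is reached: no motion and force at 18 N. I'll relax, release and rise.

Call:
{"op": "apply_moves", "data": {
  "translation": [
    [0,-0.2,0],
    [0,-0.2,0],
    [0,0,0]
  ],
  "angular": [
    [0,0,0],
    [0,0,0],
    [0,0,0]
  ]
}}

```text
time: 11.0
ee_pos: [0.5465, -0.0308, 0.085]
tcp_rot: [0.62, 0.785, -0.001, -0.001]
contact_force: [-5.7, -2.5, 1.5]
opening: 0.154
```

Call:
{"op": "apply_moves", "data": {
  "translation": [
    [0,0,0],
    [0,0,0],
    [0,0,0],
    [0,0,-1],
    [0,0,-2],
    [0,0,-2],
    [0,0,-2],
    [0,0,-2],
    [0,0,0],
    [0,0,0]
  ],
  "angular": [
    [0,0,0],
    [0,0,0],
    [0,0,0],
    [0,0,0],
    [0,0,0],
    [0,0,0],
    [0,0,0],
    [0,0,0],
    [0,0,0],
    [0,0,0]
  ],
  "claw": 0.5
}}

```text
time: 12.0
ee_pos: [0.5482, -0.0306, 0.176]
tcp_rot: [0.62, 0.785, 0.001, 0.001]
contact_force: [-0.7, -0.3, -0.3]
opening: 0.5
```

```bash
cat > look.py <<'E'
from rig import *
from h import *
import sys
F=np.array([.64234,-.01037]);yaw=.2343;R=np.array([[np.cos(yaw),-np.sin(yaw)],[np.sin(yaw),np.cos(yaw)]])
s=sense();show(s);c=get_calibration("wrist");p,d=snapshot("wrist");X=cloud(c,d)
cv2.imwrite(sys.argv[1],p[:,:,::-1])
ok=d>.05
loc=(X[:,:,:2]-F)@R;Z=X[:,:,2]
def rep(nm,m):
    Q=loc[m];W=X[m];w,V=np.linalg.eigh(np.cov(Q.T));(cx,cy),wh,a=cv2.minAreaRect(Q.astype(np.float32))
    print(nm,m.sum(),"z",np.median(W[:,2]).round(4),"loc mean",Q.mean(0).round(4),"rectc",(round(cx,4),round(cy,4)),np.round(wh,4),"ang",np.arctan(V[1,1]/V[0,1]).round(3),"world",(R@np.array([cx,cy])+F).round(4))
top=ok&(Z>.122)&(Z<.145)
rep("wing top",top&(abs(loc[:,:,0]+.025)<.03)&(abs(loc[:,:,1])<.03))
b=top&(abs(loc[:,:,0]+.1)<.015)&(abs(loc[:,:,1])<.035)
if b.sum()>20: rep("bar",b)
h=cv2.cvtColor(p,cv2.COLOR_RGB2HSV);wh=(h[:,:,1]<70)&(h[:,:,2]>190)
m=wh&top&(abs(loc[:,:,0]+.025)<.03)&(abs(loc[:,:,1])<.03)
if m.sum()>10: rep("line",m)
m=wh&(Z<.112)&(Z>.09)&(abs(loc[:,:,0]+.025)<.05)&(abs(loc[:,:,1])<.006)
if m.sum()>10: rep("marks",m)
E
python3 look.py pics/w6.png
```

```text
t 12.0 p [ 0.5482 -0.0306  0.176 ] xang 1.8049 zax [ 0.002 -0.    -1.   ] F [-0.7 -0.3 -0.3] op 0.5 q [-0.24  0.03  1.92  0.    1.19 -0.47]
wing top 1100 z 0.1308 loc mean [-0.0248 -0.0007] rectc (-0.0239, -0.0018) [0.036  0.0118] ang 0.859 world [ 0.6196 -0.0177]
bar 1627 z 0.1368 loc mean [-0.0983  0.001 ] rectc (-0.0985, -0.0016) [0.0145 0.0499] ang 1.567 world [ 0.5469 -0.0348]
line 485 z 0.1315 loc mean [-0.0231 -0.002 ] rectc (-0.0234, -0.0023) [0.0359 0.0082] ang 0.864 world [ 0.6201 -0.0181]
marks 713 z 0.1001 loc mean [-0.0346 -0.0007] rectc (-0.0248, 0.0) [0.0119 0.082 ] ang -0.006 world [ 0.6182 -0.0161]
```

View pics/w6.png

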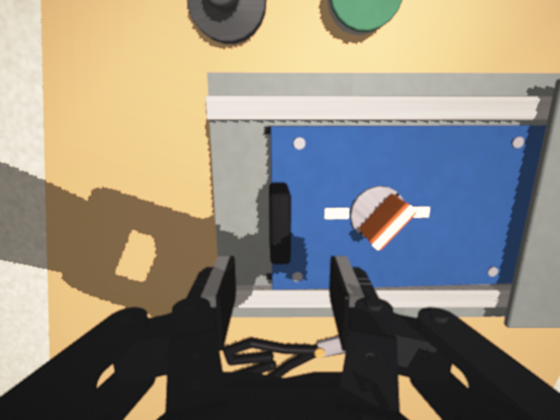

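The panel is home: its front edge is inside the guides and the bar is at local x −0.0985. The wing is at (385,218), angle 0.862 rad. Now I'll orient the jaws across the wing.

Call:
{"op": "apply_moves", "data": {
  "translation": [
    [0,0,0],
    [0,0,0],
    [0,0,0],
    [0,0,0],
    [0,0,0],
    [0,0,0],
    [0,0,0]
  ],
  "angular": [
    [0,0,0.142],
    [0,0,0.142],
    [0,0,0.142],
    [0,0,0.142],
    [0,0,0.141],
    [0,0,0],
    [0,0,0]
  ]
}}

```text
time: 12.75
ee_pos: [0.547, -0.0305, 0.1741]
tcp_rot: [0.853, 0.522, -0.001, -0.001]
contact_force: [0.4, 0.6, -0.1]
opening: 0.499
```

```bash
python3 - <<'E'
from rig import *
from h import *
s=sense();show(s);print(rel(s,[.6193,-.0175,.081]))
E
```

```text
t 12.75 p [ 0.547  -0.0305  0.1741] xang 1.0987 zax [-0.002  0.001 -1.   ] F [ 0.4  0.6 -0.1] op 0.499 q [-0.24  0.04  1.92  0.    1.19  0.23]
[4.45 5.87 9.3 ]
```

Call:
{"op": "apply_moves", "data": {
  "translation": [
    [1.11,1.47,0],
    [1.11,1.47,0],
    [1.11,1.47,0],
    [1.12,1.46,0],
    [0,0,0],
    [0,0,1.5],
    [0,0,1.5],
    [0,0,0],
    [0,0,0]
  ],
  "angular": [
    [0,0,0],
    [0,0,0],
    [0,0,0],
    [0,0,0],
    [0,0,0],
    [0,0,0],
    [0,0,0],
    [0,0,0],
    [0,0,0]
  ]
}}

```text
time: 13.65
ee_pos: [0.6188, -0.0179, 0.1438]
tcp_rot: [0.854, 0.521, -0.001, -0.001]
contact_force: [0.7, 0.2, 0.8]
opening: 0.5
```

```bash
python3 look.py pics/w7.png; python3 - <<'E'
from rig import *
from h import *
s=sense();print(rel(s,[.6193,-.0175,.081]))
E
```

```text
t 13.65 p [ 0.6188 -0.0179  0.1438] xang 1.0958 zax [-0.003  0.001 -1.   ] F [0.7 0.2 0.8] op 0.5 q [-0.19  0.22  1.77 -0.    1.15  0.28]
wing top 1219 z 0.1322 loc mean [-0.022  -0.0009] rectc (-0.0232, -0.0019) [0.0361 0.011 ] ang 0.876 world [ 0.6202 -0.0176]
bar 841 z 0.1371 loc mean [-0.0949  0.0165] rectc (-0.0974, 0.0157) [0.0148 0.0148] ang -1.003 world [ 0.544  -0.0177]
line 673 z 0.1326 loc mean [-0.0226 -0.0017] rectc (-0.0223, -0.0026) [0.0361 0.0083] ang 0.862 world [ 0.6212 -0.0181]
marks 1172 z 0.1011 loc mean [-0.0205 -0.0009] rectc (-0.0226, 0.0) [0.012  0.0755] ang -0.014 world [ 0.6204 -0.0156]
[ 0.03 -0.04  6.39]
```

View pics/w7.png

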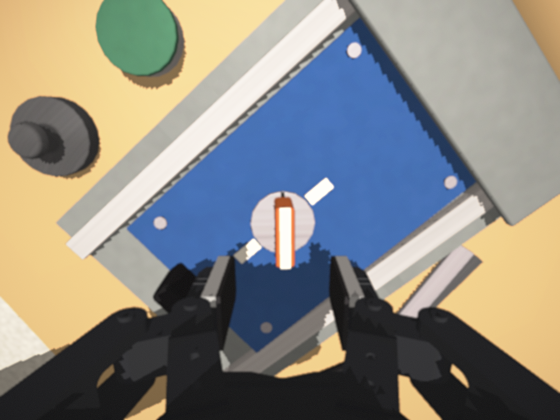

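The wing is aligned with the jaws, centred at col 285 between them. I'll descend, grip and turn.

Call:
{"op": "apply_moves", "data": {
  "translation": [
    [0,0.1,1.3],
    [0,0,1.5],
    [0,0,1.5],
    [0,0,1],
    [0,0,1],
    [0,0,0],
    [0,0,0]
  ],
  "angular": [
    [0,0,0],
    [0,0,0],
    [0,0,0],
    [0,0,0],
    [0,0,0],
    [0,0,0],
    [0,0,0]
  ]
}}

```text
time: 14.4
ee_pos: [0.621, -0.0184, 0.0821]
tcp_rot: [0.854, 0.521, -0.0, -0.0]
contact_force: [-0.8, -0.1, 0.2]
opening: 0.5
```

Call:
{"op": "apply_moves", "data": {
  "translation": [
    [0,0,0],
    [0,0,0],
    [0,0,0],
    [0,0,0],
    [0,0,0],
    [0,0,0]
  ],
  "angular": [
    [0,0,0],
    [0,0,0],
    [0,0,0],
    [0,0,0],
    [0,0,0],
    [0,0,0]
  ],
  "claw": 1
}}

```text
time: 15.0
ee_pos: [0.6202, -0.0177, 0.0827]
tcp_rot: [0.854, 0.521, -0.001, -0.001]
contact_force: [-4.3, 3.3, 5.5]
opening: 0.109
```

Call:
{"op": "apply_moves", "data": {
  "translation": [
    [0,0,0],
    [0,0,0],
    [0,0,0],
    [0,0,0],
    [0,0,0],
    [0,0,0],
    [0,0,0],
    [0,0,0],
    [0,0,0],
    [0,0,0],
    [0,0,0]
  ],
  "angular": [
    [0,0,0.1],
    [0,0,0.1],
    [0,0,0.1],
    [0,0,0.1],
    [0,0,0.1],
    [0,0,0.1],
    [0,0,0.1],
    [0,0,0.1],
    [0,0,0.06],
    [0,0,0],
    [0,0,0]
  ]
}}

```text
time: 16.1
ee_pos: [0.6202, -0.0181, 0.0826]
tcp_rot: [0.993, 0.118, -0.001, -0.0]
contact_force: [-4.9, 2.9, 4.8]
opening: 0.114
```

```bash
python3 - <<'E'
from rig import *
from h import *
show(sense())
E
```

```text
t 16.1 p [ 0.6202 -0.0181  0.0826] xang 0.2362 zax [-0.002 -0.    -1.   ] F [-4.9  2.9  4.8] op 0.114 q [-0.19  0.29  1.8  -0.    1.04  1.14]
```

Call:
{"op": "apply_moves", "data": {
  "translation": [
    [0,0,0],
    [0,0,0],
    [0,0,0],
    [0,0,0],
    [0,0,-1.5],
    [0,0,-2],
    [0,0,-2],
    [0,0,-2],
    [0,0,-1.5],
    [0,0,0],
    [0,0,0]
  ],
  "angular": [
    [0,0,0],
    [0,0,0],
    [0,0,0],
    [0,0,0],
    [0,0,0],
    [0,0,0],
    [0,0,0],
    [0,0,0],
    [0,0,0],
    [0,0,0],
    [0,0,0]
  ],
  "claw": 0.5
}}

```text
time: 17.2
ee_pos: [0.621, -0.0184, 0.1726]
tcp_rot: [0.993, 0.118, 0.0, 0.0]
contact_force: [-0.1, 0.7, 0.4]
opening: 0.502
```

```bash
python3 look.py pics/w8.png; python3 - <<'E'
from rig import *
from h import *
s=sense();print(rel(s,[.5455,-.033,.175]))
E
```

```text
t 17.2 p [ 0.621  -0.0184  0.1726] xang 0.2358 zax [ 0.001 -0.    -1.   ] F [-0.1  0.7  0.4] op 0.502 q [-0.19  0.2   1.74 -0.    1.2   1.14]
wing top 934 z 0.1313 loc mean [-0.0221 -0.0024] rectc (-0.0234, -0.0024) [0.0106 0.0365] ang -0.002 world [ 0.6202 -0.0181]
bar 1886 z 0.1365 loc mean [-0.095  -0.0023] rectc (-0.0975, -0.0023) [0.05   0.0146] ang 1.569 world [ 0.548  -0.0352]
line 438 z 0.1315 loc mean [-0.0194 -0.0022] rectc (-0.0208, -0.0023) [0.0064 0.0312] ang 0.014 world [ 0.6227 -0.0174]
marks 501 z 0.0969 loc mean [-0.0031  0.0002] rectc (-0.013, 0.0001) [0.0116 0.0561] ang -0.195 world [ 0.6297 -0.0133]
[-7.63 -0.32 -0.34]
```

View pics/w8.png

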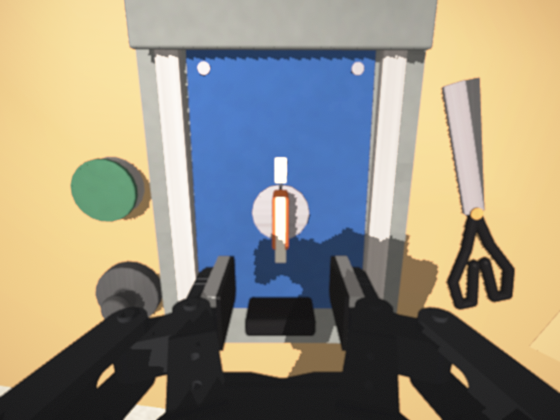

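The white line is in line with the marks (0.014 rad) and the bar is still home. I'll shut the fingers and go over the bar to press.

Call:
{"op": "apply_moves", "data": {
  "translation": [
    [-1.9,0,0],
    [-1.9,0,0],
    [-1.9,0,0],
    [-1.8,-0.1,0],
    [0,0,0],
    [0,0,0],
    [0,0,0]
  ],
  "angular": [
    [0,0,0],
    [0,0,0],
    [0,0,0],
    [0,0,0],
    [0,0,0],
    [0,0,0],
    [0,0,0]
  ],
  "claw": 1
}}

```text
time: 17.95
ee_pos: [0.5483, -0.0349, 0.1719]
tcp_rot: [0.993, 0.118, -0.0, -0.0]
contact_force: [0.9, 0.1, 0.3]
opening: 0.001
```

Call:
{"op": "apply_moves", "data": {
  "translation": [
    [0,0,1.5],
    [0,0,1.5],
    [0,0,1.5],
    [0,0,1],
    [0,0,0.5],
    [0,0,0],
    [0,0,0]
  ],
  "angular": [
    [0,0,0],
    [0,0,0],
    [0,0,0],
    [0,0,0],
    [0,0,0],
    [0,0,0],
    [0,0,0]
  ]
}}

```text
time: 18.65
ee_pos: [0.5484, -0.0349, 0.113]
tcp_rot: [0.993, 0.118, 0.001, 0.0]
contact_force: [-0.7, 0.8, -0.1]
opening: -0.001
```

```bash
python3 - <<'E'
from rig import *
from h import *
s=sense();show(s)
c=get_calibration("side")
p,d=snapshot("side");cv2.imwrite("pics/s9.png",cv2.resize(p[130:280,200:450,::-1],None,fx=3,fy=3))
E
```

```text
t 18.65 p [ 0.5484 -0.0349  0.113 ] xang 0.2356 zax [ 0.002 -0.    -1.   ] F [-0.7  0.8 -0.1] op -0.001 q [-0.25  0.11  1.96  0.    1.07  1.09]
```

View pics/s9.png

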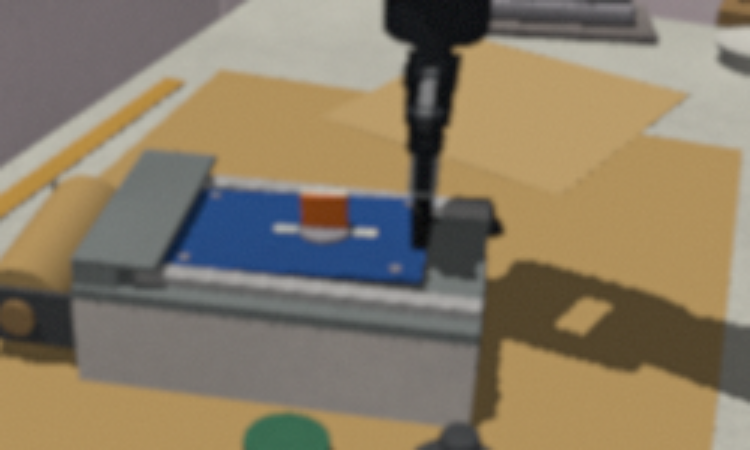

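The fingers stand over the bar at about (425,190) in the crop, almost touching it. I'll press down.

Call:
{"op": "apply_moves", "data": {
  "translation": [
    [0,0,0.3],
    [0,0,0.3],
    [0,0,0.3],
    [0,0,0],
    [0,0,0]
  ],
  "angular": [
    [0,0,0],
    [0,0,0],
    [0,0,0],
    [0,0,0],
    [0,0,0]
  ]
}}

```text
time: 19.2
ee_pos: [0.5476, -0.0355, 0.1047]
tcp_rot: [0.993, 0.118, -0.001, 0.001]
contact_force: [-5.7, -0.7, 8.7]
opening: -0.006
```

Call:
{"op": "apply_moves", "data": {
  "translation": [
    [0,0,0.3],
    [0,0,0.3],
    [0,0,0],
    [0,0,0]
  ],
  "angular": [
    [0,0,0],
    [0,0,0],
    [0,0,0],
    [0,0,0]
  ]
}}

```text
time: 19.6
ee_pos: [0.5474, -0.0356, 0.0992]
tcp_rot: [0.993, 0.118, -0.001, 0.001]
contact_force: [-7.0, -0.3, 10.5]
opening: 0.002
```

Call:
{"op": "apply_moves", "data": {
  "translation": [
    [0,0,0.2],
    [0,0,0.2],
    [0,0,0],
    [0,0,0]
  ],
  "angular": [
    [0,0,0],
    [0,0,0],
    [0,0,0],
    [0,0,0]
  ]
}}

```text
time: 20.0
ee_pos: [0.5476, -0.0359, 0.097]
tcp_rot: [0.993, 0.118, -0.001, 0.001]
contact_force: [-10.2, -0.2, 18.0]
opening: 0.001
```

Call:
{"op": "apply_moves", "data": {
  "translation": [
    [0,0,0.2],
    [0,0,0.2],
    [0,0,0],
    [0,0,0]
  ],
  "angular": [
    [0,0,0],
    [0,0,0],
    [0,0,0],
    [0,0,0]
  ]
}}

```text
time: 20.4
ee_pos: [0.5475, -0.0363, 0.0952]
tcp_rot: [0.993, 0.118, -0.002, 0.001]
contact_force: [-16.3, -0.8, 27.4]
opening: 0.002
```

```bash
python3 look.py pics/w10.png; python3 - <<'E'
from rig import *
from h import *
F=np.array([.64234,-.01037]);yaw=.2343;R=np.array([[np.cos(yaw),-np.sin(yaw)],[np.sin(yaw),np.cos(yaw)]])
for n in("wrist","side","top"):
    c=get_calibration(n);p,d=snapshot(n);X=cloud(c,d);loc=(X[:,:,:2]-F)@R;h=cv2.cvtColor(p,cv2.COLOR_RGB2HSV)
    m=(d>.05)&(abs(h[:,:,0].astype(int)-110)<12)&(h[:,:,1]>150)&(h[:,:,2]>40)&(abs(loc[:,:,1])<.062)&(loc[:,:,0]<.085)&(loc[:,:,0]>-.11)&(X[:,:,2]<.12)&(X[:,:,2]>.07)
    Q=loc[m];print(n,m.sum(),"front-most",np.percentile(Q[:,0],1).round(4),"slope,z0",np.polyfit(Q[:,0],X[m][:,2],1).round(4))
    if n=="side":cv2.imwrite("pics/s10.png",cv2.resize(p[130:280,200:450,::-1],None,fx=3,fy=3))
    if n=="top":
        for t in("weight","chalk_tin","shears"):
            r=trace("top",t);print(t,r and np.median(X[r[0]["mask"]],0).round(4))
E
```

```text
t 20.4 p [ 0.5475 -0.0363  0.0952] xang 0.2374 zax [-0.004 -0.003 -1.   ] F [-16.3  -0.8  27.4] op 0.002 q [-0.25  0.13  1.97 -0.    1.04  1.09]
wing top 2475 z 0.1236 loc mean [-0.0246 -0.0026] rectc (-0.0254, -0.0026) [0.0109 0.0356] ang -0.001 world [ 0.6182 -0.0188]
bar 2524 z 0.1267 loc mean [-0.0939 -0.0021] rectc (-0.0968, -0.0024) [0.02   0.0498] ang -1.513 world [ 0.5487 -0.0352]
line 1582 z 0.1238 loc mean [-0.0246 -0.0024] rectc (-0.0254, -0.0035) [0.0088 0.0356] ang 0.002 world [ 0.6184 -0.0197]
marks 1122 z 0.0908 loc mean [-0.0194 -0.0002] rectc (-0.0256, 0.0001) [0.0808 0.0118] ang -0.012 world [ 0.6174 -0.0163]
wrist 51785 front-most -0.1008 slope,z0 [0.003  0.0896]
side 1384 front-most -0.1005 slope,z0 [-0.0023  0.0884]
top 2668 front-most -0.0714 slope,z0 [0.0033 0.0904]
weight [0.4647 0.1168 0.0214]
chalk_tin [0.5775 0.1486 0.0278]
shears [ 0.6138 -0.22    0.0096]
```

View pics/s10.png

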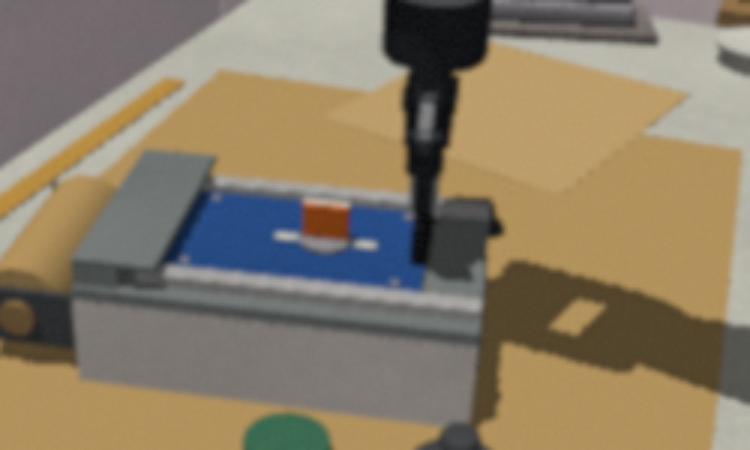

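View pics/w10.png

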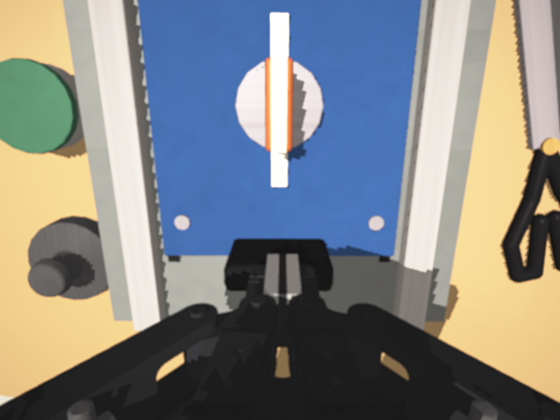

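The panel is flat (slope ≈0, top at 0.090, bar top at 0.1267). The line runs through the marks at (280,15–185), and the robot is pressing at about 27 N. Bystanders have not moved, so I'll hand in.

```bash
python3 - <<'E'
from rig import *
print(sense()["contact_force"]);print(sign_off())
E
```

```text
[-15.83948108  -1.22618207  28.15287345]
the job is handed in; nothing more can be done
None
```

I slid the panel home and turned the fastener into line with its marks. Then I pressed the front end flat by the grip bar and handed in with the robot still pushing. `sign_off()` gives no verdict, so these are my own last checks:

- **Panel home:** it hit the end stop at 18 N. In the last look the fastener was at local x −25.4 mm, where it should be when home.
- **Fastener:** the white line was within about 0.01 rad of the panel's axis and ran through both marks.
- **Pressed down:** the panel's slope was about 0 (±0.003), with the bar top at 126.7 mm against 126 mm expected when seated. The tool was pushing down with about 28 N and towards the stop with about 16 N.
- **Weight, shears and tin:** the weight and tin medians moved by 2 mm or less and the shears median by about 6 mm. I never touched any of them, so I put this down to noise in the network masks.

**TCP disagreement:** the real fingertips end about 28 mm short of the reported TCP. My first grasp therefore closed above the bar, without touching anything. I measured the offset in the wrist and side depth images and allowed for it from then on.

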